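# Knock a jammed model brick out of its canister and lay it in the wall

## Task

A model brick is jammed in the neck of the square wooden canister: pick the canister up, tip its mouth down over the tray and tap its rim on the steel bar until the brick drops out into the tray. Lay the empty canister back down on the bench where it lay, then pick up the brick and lay it flat in the empty place in the model wall's second course, lined up and flush with the wall and bridging the joint of the two bricks below, half a length on each; leave the other things alone.

Things in the scene. Friction and masses are not known exactly. Their poses are not given: they have to be found in the camera images.
- canister_center (a point): Centre of the loose plywood canister (0.35 kg), a square tube 150 mm long lying along its own x, mouth at its -x end (more or less towards the robot). Tube 46 mm square, grasped across y at mid-length; at each end a collar 62 mm square, 14 mm thick, on which it lies. Origin: mid-length, on the axis, 31 mm above the underside; z up as it lies.
- canister: The same canister; origin on the underside, 31 mm below the centre, same axes. The mouth is a 33 mm square opening in the middle of the -x collar; the rim face is 75 mm from the centre, so the rim's lower edge is at x = -75, z = -31 mm from the centre. The +x end is closed.
- brick_center (a point): Centre of the terracotta brick, 72 x 30 x 30 mm, 0.12 kg, long along its x; any long face may be down. It starts in the canister, in line, 6 mm inside the mouth, wedged: tipping or slow pressing will not free it. Each smart tap (0.15 to 0.3 m/s, mouth some 45 degrees down) shifts it a few mm; after 5 mm in all it slides out. One to several taps.
- brick: The same brick; origin 15 mm from the centre towards its own -z.
- tray: Fixed grey tray, smooth (slippery) floor, 260 mm (its x) by 240 mm (its y), floor 4 mm above the bench, rim 12 mm high on the near side and both sides. Origin at its middle at bench level. A steel bar stands along its far (+x) edge: 22 mm thick (x), 200 mm long (y), top 50 mm above the bench.
- bar_top (a point): Middle of the top face of the tray's steel bar (22 mm by 200 mm), 50 mm above the bench, 115 mm from the tray's middle; x points away from the tray, y along the bar. The brick should slide out over it towards -x, into the tray; keep the mouth low by the bar for half a second after a tap and then draw the canister back along its axis, or the brick may stand on end (then push it over).
- bar (a joint): How far the steel bar is pressed down on its stiff rubber mount, m, 0 to 0.002; a tap sinks it a fraction of a mm and it comes back within about a second. It feels hard to the touch.
- wall: Fixed model wall on a board 250 x 70 x 10 mm, origin under the board's middle; the wall runs along its x. First course: three terracotta bricks (72 x 30 x 30 mm, like the loose one) at x = -80, 0 and 80 mm, so with 8 mm open joints; second course: one brick at x = -40 mm, and an empty place beside it at x = +40 mm.
- wall_gap (a point): Where the centre of the loose brick belongs: the empty place in the second course, at x = +40 mm of the wall, 55 mm above the bench (the first course's top is at 40 mm), over the open joint between two bricks; x along the wall, y across it. 8 mm will be open between it and its neighbour on the -x side.
- eraser: Bystander: green sponge-like block 85 x 45 x 28 mm; leave alone.
- spatula: Bystander: spatula 190 mm long, lying; leave alone.
- tin: Bystander: flat metal tin 60 x 170 x 25 mm; leave alone.
- glue: Bystander: yellow bottle 64 mm across, 170 mm high; leave alone.
- jar: Bystander: white jar 72 mm across, 90 mm high; leave alone.
- mug: Bystander: white mug 80 mm across, 90 mm high; leave alone.
- brush: Bystander: brush 170 mm long, lying; leave alone.
Things that resemble listed ones, but are neither listed nor needed, are in the scene too. Leave any purple look-alike of the canister alone.

How it is judged (in metres and radians):
On the way, in this order (a step that is already met when the one before it is completed fails the run):
1. the canister, tipped mouth down, has its rim tapped on the steel bar while the brick is still jammed in it (value of joint bar above 0.0001 m and angle between canister_center's own x axis and vertical below 1.2 rad and distance between brick_center and canister_center below 0.06 m and horizontal distance between canister_center and bar_top below 0.15 m).
2. the brick is at rest in the tray, clear of the canister (x of brick_center in the frame of tray between -0.125 and 0.105 m and y of brick_center in the frame of tray between -0.115 and 0.115 m and z of brick_center in the frame of tray between 0.012 and 0.046 m and linear speed of brick below 0.03 m/s and distance between brick_center and canister_center above 0.112 m and contact force between brick and canister below 0.05 N), for 0.2 s.
3. the canister lies flat on the bench again where it lay, let go (angle between canister_center's own x axis and vertical between 1.5 and 1.64 rad and height (world z) of canister_center between 0.026 and 0.036 m and distance of canister_center from where it was at the start of the episode below 0.08 m and linear speed of canister below 0.02 m/s and contact force between the fingers and canister below 0.05 N), for 0.2 s.
At the end, for the whole second after the job is handed in: The brick rests in the empty place of the second course: within 8 mm along the wall, 7 mm across, 4 mm in height, in line within 0.14 rad. The canister lies flat on the bench, at rest, within 80 mm of where it started (x of brick_center in the frame of wall between 0.032 and 0.048 m and y of brick_center in the frame of wall between -0.007 and 0.007 m and z of brick_center in the frame of wall between 0.051 and 0.059 m and angle between the x axis of brick_center and the x axis of wall, either way round below 0.14 rad and linear speed of each of brick, canister below 0.02 m/s and contact force between brick and wall above 0.3 N and angle between canister_center's own x axis and vertical between 1.5 and 1.64 rad and height (world z) of canister_center between 0.026 and 0.036 m and distance of canister_center from where it was at the start of the episode below 0.08 m); the robot touches nothing.
It fails at once if a bystander (eraser, spatula, tin, bottle, jar, mug or brush) is shifted by more than 40 mm (distance of any of eraser, spatula, tin, glue, jar, mug, brush from where it was at the start of the episode above 0.04 m).
It also fails if it takes over 61 s, if anything falls off the work surface, if the arm or the gripper's body presses on something with over 40 N, if the wrist force passes 120 N, or if a joint passes its speed limit or range.

## Robot

A 6-joint arm with a two-finger parallel gripper is mounted at the origin on the work surface. World frame = base frame: x ahead of the robot, y to its left, z up, the work surface at z = 0. Lengths are in mm, angles in rad, forces in N, time in s.
With the tool pointing down it reaches from about 275 to 825 mm from the base axis. Payload 5.2 kg.
Tool frame: the origin (TCP) lies at the very end of the fingers, on their centre line; the grasp point (between the pads) lies ctrl.tcp_to_grasp behind it (ctrl.tcp_to_grasp is the distance from the TCP to the grasp point, in mm); z points along the fingers, y is the line along which they close (so a half turn about z gives the same grasp; the last joint's range is limited). The gripper opens to 93 mm and grips with 3 to 60 N. Pads are 15 mm wide; open, the fingers measure 128 mm over their backs; the gripper's body (75 mm by 188 mm) begins 65 mm behind the grasp point.
Start: joints at [1.124, 0.259, 1.535, -0, 1.348, -0.203], TCP at [132.743, 533.746, 218.653] pointing down, gripper open.
Joint ranges: [-3.14, 3.14], [-0.91, 2.08], [0.19, 2.58], [-1.22, 4.36], [0.22, 2.71], [-3.12, 3.12]. Speed limits (rad/s): [2.57, 2.57, 3.14, 3.14, 3.14, 3.14].

## Interface

Orientations are given as [roll, pitch, yaw] about the fixed x, y, z axes, in that order (R = Rz(yaw) Ry(pitch) Rx(roll)).
In Python, from bench import ctrl, capture, calibration, workorder gives the robot as it stands.
- The arm moves only by the tool arm_command, never from a script. Its argument "motion" is one flat list of numbers, 5 for each row, row after row: the finger opening in cm, from 0 to 9.3, then the shift along the tool's x, y, z in cm, then the turn about the tool's z in rad. A call has exactly 10 rows; each row shifts and turns the commanded pose from where the row before left it, along the tool's axes as they then stand; what a row does not reach is not made up. A row lasts 1/10 s, in which the tool goes at most 50 mm and 8.59 degrees, less where a joint would pass 70% of its speed; a pose out of reach is approached as far as the arm can. A call is refused whole if a number of a shift passes 5 or a number of a turn 0.15, either way. A call with a gripper value outside its range is refused whole. The fingers move at their own pace and stop on an object; "force" is the grip in N (left out, the last holds). Time passes only in rows, so rows that do not move let the fingers close, or fill a call up. It gives the time, the measured TCP pose, the force, the opening and the grip force at its end, in the units of the state.
- ctrl.observe(): the state, without advancing time (a new reading comes with each control period).
- capture(name): name is "side" or "top"; returns the picture (400x640x3 uint8, red, green, blue); there is no depth.
- calibration(name): a dict with "mtx" (3x3 intrinsics, pixels), "dist_coeffs" ([k1, k2, p1, p2, k3] as OpenCV has them; the pictures are not rectified), "rvec" (rotation vector, rad) and "tvec" (3), from world to camera coordinates, as OpenCV has them. Camera axes: x right, y down, z forward; pixel columns grow to the right and rows downward; lengths in mm; the calibration is good to about 2 mm. A picture is of the moment at which its call begins. calibration takes no time and is no camera call.
- workorder.sign_off(): hands the job in; it is judged then, once.
The state is a dict: "time": time; "joint_pos": joint angles; "joint_vel": joint speeds; "effort": joint torques, N m; "ee_pos": TCP position; "tcp_rot": TCP orientation; "ft_force": force on the tool from outside, world axes, zero at the start; "torque": the same for the moment, N m; "width": opening from 0.0 (shut) to 1.0 (fully open); "gripper_force": force on a finger pad.
Only numpy, scipy, OpenCV 4.12 (cv2) and the standard library are available. Lean on these libraries where they do the work, as an engineer would, in place of code of your own. Each camera call takes 0.05 s, during which the arm holds its last target. There are 200 camera calls.

## Working session

There is one attempt and no reset: what is moved stays moved. The work goes in short steps, Python scripts to look and compute and a tool call to move; the robot and the scene stay as the last step left them, time stands still between calls to the robot, and variables do not carry over. Pictures are saved under pics/ and viewed, at most 10 in all, crops included, and the job is handed in when it is done.

Besides the shell and the picture viewer there is one more tool, called after "Emit:" by a JSON object that holds its "op" and its "data". arm_command: Moves the arm, as the interface text tells. Its arguments: {"type":"object","properties":{"motion":{"type":"array"},"force":{"type":"number"}},"required":["motion"]}

```bash
ls; mkdir -p pics
python3 - <<'E'
from bench import ctrl,capture,calibration
import cv2
print(ctrl.observe(), ctrl.tcp_to_grasp)
for n in("top","side"):
    im=capture(n); cv2.imwrite(f"pics/{n}0.png",im[:,:,::-1]); print(n,calibration(n))
E
```

```text
pics
{'time': 0.0, 'joint_pos': array([ 1.12423314e+00,  2.59299931e-01,  1.53607312e+00, -7.84982072e-07,
        1.34800821e+00, -2.02837631e-01]), 'joint_vel': array([ 0.00033   ,  0.000183  ,  0.00067239,  0.00157108, -0.00058721,
       -0.00026787]), 'effort': array([-1.35994502e-03, -4.37317622e+01, -2.84000409e+01,  7.17291632e-02,
        4.13269876e-02, -1.67714488e-04]), 'ee_pos': array([132.48205046, 533.24158239, 217.84489622]), 'tcp_rot': array([-3.13984056e+00, -3.59564098e-04,  2.89786695e+00]), 'ft_force': array([-0.69127819, -0.83763267, -0.25244427]), 'torque': array([0.0389314 , 0.02145125, 0.0020521 ]), 'gripper_force': 0.0, 'width': 1.0010310348756422} 18.8
top {'mtx': array([[420.28321146,   0.        , 318.02907137],
       [  0.        , 420.28321146, 200.85380083],
       [  0.        ,   0.        ,   1.        ]]), 'dist_coeffs': array([-0.05920533,  0.        ,  0.        ,  0.        ,  0.        ]), 'rvec': array([ 2.20052413, -2.19534519,  0.06559357]), 'tvec': array([   9.70884892,  583.55417626, 1445.18077557])}
side {'mtx': array([[472.96650169,   0.        , 314.65262529],
       [  0.        , 472.96650169, 201.36444938],
       [  0.        ,   0.        ,   1.        ]]), 'dist_coeffs': array([-0.12487604,  0.        ,  0.        ,  0.        ,  0.        ]), 'rvec': array([ 2.17981971, -0.70479127,  0.30630861]), 'tvec': array([-453.94276164,  294.80971766, 1541.49091031])}
```

View pics/top0.png

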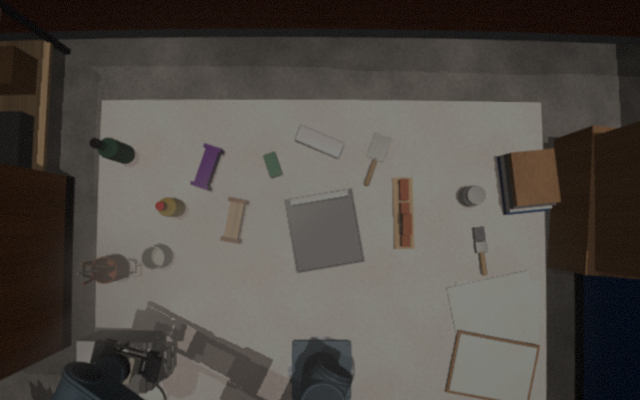

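View pics/side0.png

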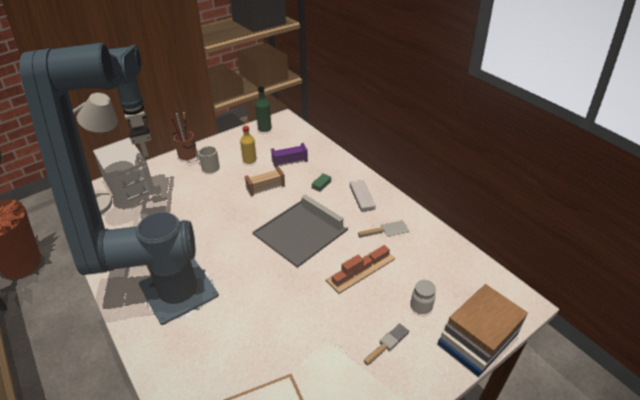

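The top view shows the canister at about (235,220), the tray at (325,230) with its bar at the upper edge (321,197), and the wall at (403,213). The purple look-alike is at (207,167). The side view shows the canister at (265,181) and the wall at (361,268).

```bash
cat > h.py <<'E'
import numpy as np,cv2
from bench import ctrl,capture,calibration
def ray(n,p,z):
    c=calibration(n);R=cv2.Rodrigues(c["rvec"])[0];o=-R.T@c["tvec"]
    u=cv2.undistortPoints(np.float64(p).reshape(-1,1,2),c["mtx"],c["dist_coeffs"]).reshape(-1,2)
    d=np.c_[u,np.ones(len(u))]@R
    return o+d*((z-o[2])/d[:,2])[:,None]
def cv(im): return cv2.cvtColor(im,cv2.COLOR_RGB2HSV)
def rects(n,mask,z,amin=20):
    k,_=cv2.findContours(mask.astype(np.uint8),0,cv2.CHAIN_APPROX_NONE)
    for c in k:
        if cv2.contourArea(c)<amin: continue
        P=ray(n,c.reshape(-1,2),z)[:,:2]
        r=cv2.minAreaRect(P.astype(np.float32)); print(n,"px",c.reshape(-1,2).mean(0).round(),"ctr",np.round(r[0],1),"size",np.round(r[1],1),"ang",round(r[2],1))
E
python3 - <<'E'
import cv2
t=cv2.imread("pics/top0.png")
a=cv2.resize(t[180:265,200:440],None,fx=3.3,fy=3.3,interpolation=cv2.INTER_CUBIC)
s=cv2.imread("pics/side0.png")
b=cv2.resize(s[140:300,230:430],None,fx=2,fy=2,interpolation=cv2.INTER_CUBIC)
import numpy as np
a=cv2.copyMakeBorder(a,0,0,0,max(0,792-a.shape[1]),0);b=cv2.copyMakeBorder(b,0,0,0,a.shape[1]-b.shape[1],0)
o=np.vstack([a,b]);print(o.shape);cv2.imwrite("pics/c0.png",np.clip(o*1.5,0,255).astype('uint8')[:600])
hs=cv2.cvtColor(t,cv2.COLOR_BGR2HSV)
for p in [(235,220),(229,240),(404,190),(405,230),(405,212),(403,245),(325,235),(321,197),(270,220)]:print(p,hs[p[1],p[0]])
E
```

```text
(600, 792, 3)
(235, 220) [ 16  63 118]
(229, 240) [ 12  70 106]
(404, 190) [  8 131 105]
(405, 230) [  8 131 107]
(405, 212) [  8 133 102]
(403, 245) [  8 129 105]
(325, 235) [13 19 94]
(321, 197) [ 20  12 126]
(270, 220) [ 21  20 128]
```

View pics/c0.png

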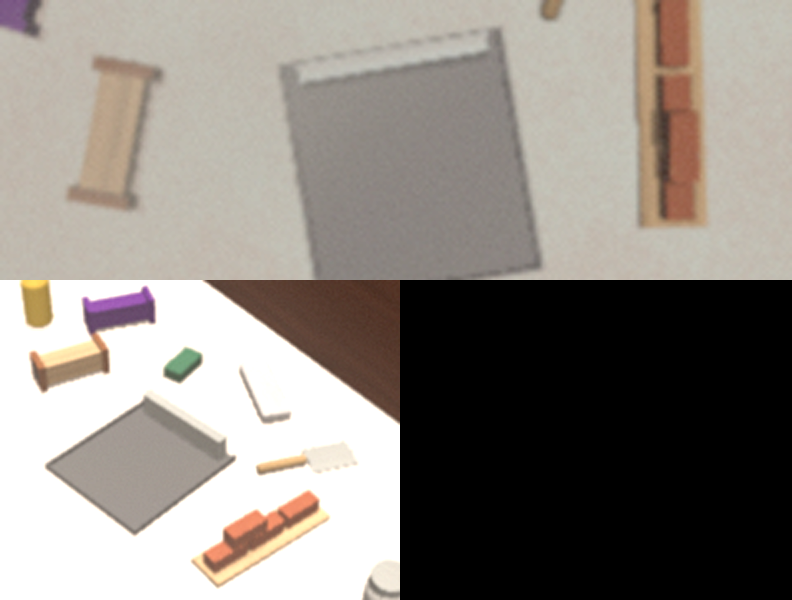

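The crop shows the wall running roughly along world x. Its second-course brick is at the near end, so the empty place is on the far side. The canister lies tilted slightly, with its mouth collar at about (230,240) in the top picture.

Run:
```python
from h import *
t=cv2.imread("pics/top0.png")[:,:,::-1].copy();H=cv(t).astype(int)
def roi(m,x0,x1,y0,y1):
    q=np.zeros(m.shape,bool);q[y0:y1,x0:x1]=m[y0:y1,x0:x1];return q
h,s,v=H[...,0],H[...,1],H[...,2]
print("canister z62");rects("top",roi((s>40)&(h<20),215,255,190,250),62)
print("terracotta@40");rects("top",roi((s>110),385,420,170,255),40)
print("terracotta@70");rects("top",roi((s>110),385,420,170,255),70)
print("board@10");rects("top",roi(s>45,385,420,170,255),10)
print("tray@16");rects("top",roi((v<108)&(s<30),278,370,180,280),10,300)
print("bar@50");rects("top",roi((v>119)&(s<16),288,354,188,207),50,20)
S=cv2.imread("pics/side0.png")[:,:,::-1].copy();H=cv(S).astype(int)
m=roi((H[...,1]>120)&(H[...,0]<12),325,400,235,295)
print("side terr 40");rects("side",m,40)
m=roi((H[...,1]>75)&(H[...,0]<20),240,290,160,198)
print("side can 31");rects("side",m,31)
```

```text
canister z62
top px [233. 220.] ctr [516.6 296.4] size [ 66.  150.6] ang 80.0
terracotta@40
top px [406. 224.] ctr [ 503.8 -289.6] size [150.5  36.8] ang 1.3
top px [404. 189.] ctr [ 623.8 -284. ] size [27.7 69.1] ang 89.5
terracotta@70
top px [406. 224.] ctr [ 503.8 -283.1] size [147.3  36. ] ang 1.3
top px [404. 189.] ctr [ 621.3 -277.6] size [27.1 67.6] ang 89.5
board@10
top px [403. 213.] ctr [ 544.1 -286.1] size [249.9  71.9] ang 1.5
tray@16
top px [324. 231.] ctr [480.7 -10.1] size [256.7 238.4] ang 9.9
bar@50
top px [318. 198.] ctr [591.9  10. ] size [ 10.5 190.4] ang 10.0
side terr 40
side px [340. 276.] ctr [ 451.8 -289.8] size [41.8 27.9] ang 0.6
side px [365. 258.] ctr [ 570.4 -281.8] size [ 49.  172.5] ang 79.8
side can 31
side px [265. 180.] ctr [525.3 307.4] size [133.2 165. ] ang 79.2
```

Emit:
{"op": "arm_command", "data": {"motion": [9.3,0,0,0,-0.069,9.3,-4.2,-1.5,0.4,0,9.3,-4.2,-1.5,0.8,0,9.3,-4.2,-1.5,0.8,0,9.3,-4.2,-1.5,0.8,0,9.3,-4.2,-1.5,0.8,0,9.3,-4.2,-1.5,0.8,0,9.3,-4.2,-1.5,0.8,0,9.3,-4.2,-1.5,0.8,0,9.3,-4.2,-1.5,1.2,0]}}

```text
time: 1.1
ee_pos: [483.0, 334.0, 146.4]
tcp_rot: [3.141, 0.0, 2.967]
ft_force: [-0.5, 0.9, -0.6]
width: 1.002
gripper_force: 0.0
```

```bash
cat >> h.py <<'E'
def to(x,y,z,yaw):
    """print shift in cm (tool axes at yaw) from the present TCP to x,y,z, and the turn"""
    s=ctrl.observe();p=s["ee_pos"];y0=s["tcp_rot"][2]
    d=np.array([x,y,z])-p;c,n=np.cos(yaw),np.sin(yaw)
    print("t",round(s["time"],2),"pos",p.round(1),"yaw",round(y0,3),"force",s["ft_force"].round(1),"w",round(s["width"]*93,1),"gf",round(s["gripper_force"],1))
    print("shift cm",np.round([(d[0]*c+d[1]*n)/10,(d[0]*n-d[1]*c)/10,-d[2]/10],2),"turn",round(-((yaw-y0+np.pi)%(2*np.pi)-np.pi),3))
E
python3 -c "
from h import *
to(536.7,296.2,12,2.967)"
```

```text
t 1.1 pos [483.  334.  146.4] yaw 2.967 force [-0.5  0.9 -0.6] w 93.2 gf 0.0
shift cm [-5.94 -2.79 13.44] turn -0.0
```

Emit:
{"op": "arm_command", "data": {"motion": [9.3,-3,-1.4,2,0,9.3,-2.9,-1.4,2,0,9.3,0,0,2.5,0,9.3,0,0,2.5,0,9.3,0,0,2.5,0,9.3,0,0,1.9,0,9.3,0,0,0,0,4,0,0,0,0,4,0,0,0,0,4,0,0,0,0], "force": 6}}

```text
time: 2.1
ee_pos: [535.7, 297.6, 14.1]
tcp_rot: [3.14, 0.002, 2.967]
ft_force: [1.0, 0.5, 0.4]
width: 0.791
gripper_force: 0.0
```

Emit:
{"op": "arm_command", "data": {"motion": [4,0,0,0,0,4,0,0,0,0,4,0,0,0,0,4,0,0,-0.5,0,4,0,0,-0.5,0,4,0,0,-0.5,0,4,0,0,-0.5,0,4,0,0,-0.5,0,4,0,0,-0.5,0,4,0,0,0,0]}}

```text
time: 3.1
ee_pos: [535.4, 297.4, 43.7]
tcp_rot: [3.141, 0.002, 2.967]
ft_force: [1.2, -0.1, -1.5]
width: 0.496
gripper_force: 6.0
```

```bash
python3 -c "
from h import *
to(536.7,296.2,12,2.967)
im=capture('side');cv2.imwrite('pics/s1.png',np.clip(cv2.resize(im[110:230,190:350,::-1],None,fx=4,fy=4,interpolation=2)*1.3,0,255))"
```

```text
t 3.1 pos [535.4 297.4  43.7] yaw 2.967 force [ 1.2 -0.1 -1.5] w 46.1 gf 6.0
shift cm [-0.15 -0.1   3.17] turn -0.0[ WARN:0@0.685] global loadsave.cpp:1063 imwrite_ Unsupported depth image for selected encoder is fallbacked to CV_8U.
```

View pics/s1.png

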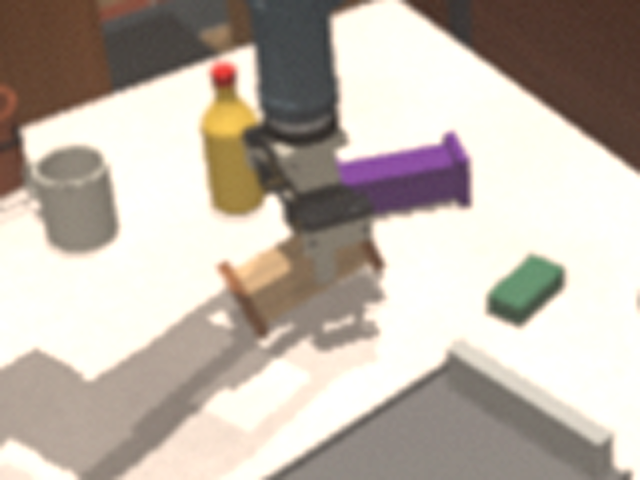

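The canister (crop box (225–380, 240–330)) pivots in the light grip: its mouth is still on the bench and the closed end is rising. I'll keep lifting.

Emit:
{"op": "arm_command", "data": {"motion": [4,0,0,-0.5,0,4,0,0,-0.5,0,4,0,0,-0.5,0,4,0,0,-0.5,0,4,0,0,-0.5,0,4,0,0,-0.5,0,4,0,0,-0.5,0,4,0,0,-0.5,0,4,0,0,-0.5,0,4,0,0,-0.5,0]}}

```text
time: 4.15
ee_pos: [534.7, 297.2, 93.0]
tcp_rot: [-3.142, -0.0, 2.967]
ft_force: [0.4, -1.0, -5.0]
width: 0.496
gripper_force: 6.0
```

```bash
python3 -c "
from h import *
to(536.7,296.2,12,2.967)
im=capture('side');cv2.imwrite('pics/s2.png',np.clip(cv2.resize(im[110:230,190:350,::-1],None,fx=4,fy=4,interpolation=2)*1.3,0,255).astype('uint8'))"
```

```text
t 4.15 pos [534.7 297.2  93. ] yaw 2.967 force [ 0.4 -1.  -5. ] w 46.1 gf 6.0
shift cm [-0.22 -0.07  8.1 ] turn -0.0
```

View pics/s2.png

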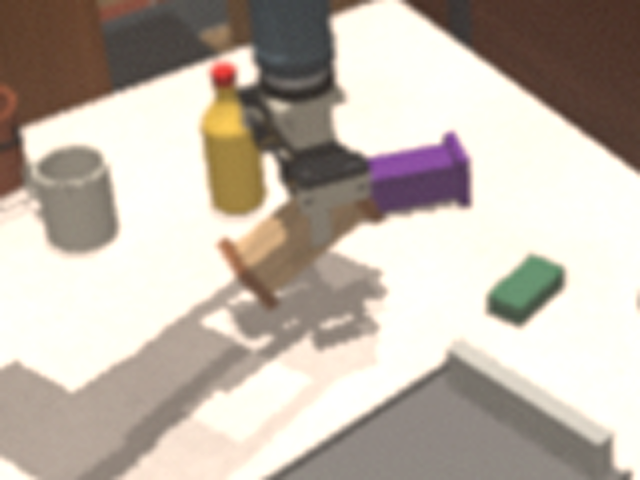

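The canister now hangs clear, mouth down and left, with its mouth collar running from crop (222,243) to (270,303). I'll work out the tilt from these edge pixels on the canister's near side plane.

```bash
cat >> h.py <<'E'
def vplane(n,p,q,yaw):
    """rays met with the vertical plane through q along yaw; returns along-yaw distance from q, and z"""
    A=ray(n,p,0.);B=ray(n,p,300.);m=np.array([-np.sin(yaw),np.cos(yaw)]);u=np.array([np.cos(yaw),np.sin(yaw)])
    a=(A[:,:2]-q)@m;b=(B[:,:2]-q)@m;t=(a/(a-b))[:,None];P=A+t*(B-A)
    return np.c_[(P[:,:2]-q)@u,P[:,2]]
E
python3 -c "
from h import *
px=np.array([[222,243],[270,303],[242,240],[250,268],[378,218],[335,240]])/4+[190,110]
y=-.175
for off in(-31,-23):
  q=np.array([534.7,297.2])+off*np.array([-np.sin(y),np.cos(y)])
  print(vplane('side',px,q,y).round())
im=cv2.imread('pics/s2.png');h=cv(im[:,:,::-1].copy())
"
```

```text
[[-98. 131.]
 [-57.  42.]
 [-78. 128.]
 [-73.  92.]
 [ 64. 108.]
 [ 17.  96.]]
[[-96. 125.]
 [-55.  36.]
 [-75. 122.]
 [-71.  86.]
 [ 67. 102.]
 [ 20.  90.]]
```

```bash
python3 -c "
from h import *
to(679.7,25.1,150,3.315-2*np.pi)"
```

```text
t 4.2 pos [535.2 297.4  94. ] yaw 2.967 force [ 0.8 -0.4 -3.9] w 46.0 gf 6.0
shift cm [ -9.53 -29.32  -5.6 ] turn -0.348
```

Emit:
{"op": "arm_command", "data": {"motion": [4,0,0,-1.8,-0.116,4,0,0,-2,-0.116,4,0,0,-1.8,-0.116,4,-1,-3,0,0,4,-1.4,-4.4,0,0,4,-1.4,-4.4,0,0,4,-1.4,-4.4,0,0,4,-1.4,-4.4,0,0,4,-1.4,-4.4,0,0,4,-1.4,-4.3,0,0], "force": 20}}

```text
time: 5.2
ee_pos: [678.4, 23.0, 148.6]
tcp_rot: [3.141, -0.0, -2.969]
ft_force: [0.5, 0.3, -5.0]
width: 0.493
gripper_force: 20.0
```

```bash
python3 -c "
from h import *
to(679.7,25.1,90,3.315-2*np.pi)
im=capture('side');cv2.imwrite('pics/s3.png',np.clip(cv2.resize(im[130:270,240:400,::-1],None,fx=4,fy=4,interpolation=2)*1.3,0,255).astype('uint8'))
t=capture('top');cv2.imwrite('pics/t3.png',t[:,:,::-1])"
```

```text
t 5.2 pos [678.4  23.  148.6] yaw -2.969 force [ 0.5  0.3 -5. ] w 45.9 gf 20.0
shift cm [-0.17  0.18  5.86] turn -0.0
```

View pics/s3.png

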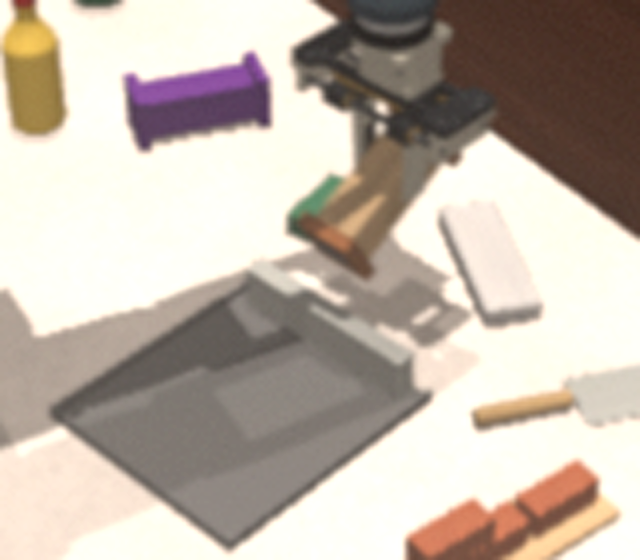

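The canister now hangs past the bar with its mouth collar at crop (300–372, 215–272). Its near lower corner is at crop (370,272), or side pixel (332.5,198).

```bash
python3 -c "
from h import *
y=.173
px=np.array([[370,272],[362,262],[302,218]])/4+[240,130]
for off in(-31,31):
  q=np.array([678.4,23])+off*np.array([-np.sin(y),np.cos(y)])
  print(off,(vplane('side',px,q,y)-[0,148.6+18.8]).round())
t=np.radians([25,30,35,40,45])
print(np.c_[np.degrees(t),-97*np.cos(t)+31*np.sin(t),-97*np.sin(t)-31*np.cos(t)].round())"
```

```text
-31 [[ -57.  -69.]
 [ -68.  -50.]
 [-144.   44.]]
31 [[  10. -145.]
 [  -2. -125.]
 [ -83.  -25.]]
[[ 25. -75. -69.]
 [ 30. -69. -75.]
 [ 35. -62. -81.]
 [ 40. -54. -86.]
 [ 45. -47. -91.]]
```

Emit:
{"op": "arm_command", "data": {"motion": [4,0,0,2,0,4,0,0,2.5,0,4,0,0,2.5,0,4,0.5,0,0,0,4,0.5,0,0,0,4,0.5,0,0,0,4,0.5,0,0,0,4,0.5,0,0,0,4,0.5,0,0,0,4,0,0,0,0], "force": 8}}

```text
time: 6.3
ee_pos: [653.4, 20.3, 82.7]
tcp_rot: [-3.139, 0.013, -2.969]
ft_force: [7.8, 2.4, 3.6]
width: 0.489
gripper_force: 8.0
```

```bash
python3 -c "
from h import *
to(679.7,25.1,90,3.315-2*np.pi)
im=capture('side');cv2.imwrite('pics/s4.png',np.clip(cv2.resize(im[130:270,240:400,::-1],None,fx=4,fy=4,interpolation=2)*1.3,0,255).astype('uint8'))"
```

```text
t 6.3 pos [653.4  20.3  82.7] yaw -2.969 force [7.8 2.4 3.6] w 45.5 gf 8.0
shift cm [-2.67  0.02 -0.73] turn -0.0
```

View pics/s4.png

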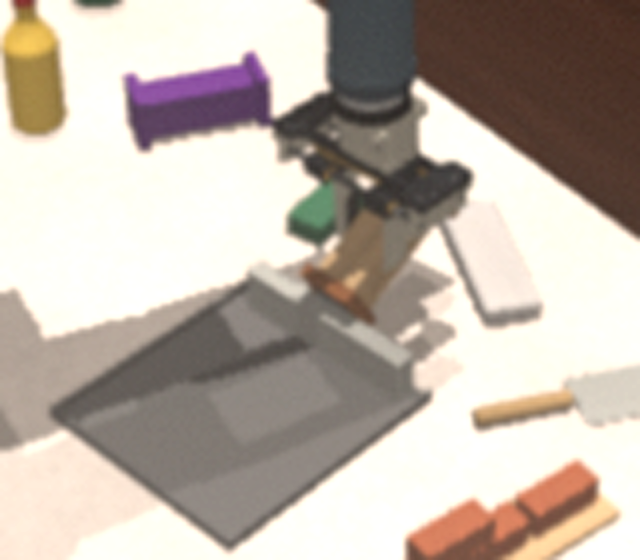

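Emit:
{"op": "arm_command", "data": {"motion": [4,0,0,0,0,4,0,0,0,0,4,-0.8,0,0,0,4,0,0,-2,0,4,0,0,-2.5,0,4,0,0,-2,0,4,0.9,0,0,0,4,0.9,0,0,0,4,0,0,0,0,4,0,0,0,0], "force": 60}}

```text
time: 7.35
ee_pos: [637.0, 18.0, 142.1]
tcp_rot: [3.141, -0.003, -2.969]
ft_force: [0.5, 1.0, -4.8]
width: 0.492
gripper_force: 60.0
```

```bash
python3 -c "
from h import *
to(679.7,25.1,90,3.315-2*np.pi)
im=capture('side');cv2.imwrite('pics/s5.png',np.clip(cv2.resize(im[130:270,240:400,::-1],None,fx=4,fy=4,interpolation=2)*1.3,0,255).astype('uint8'))"
```

```text
t 7.35 pos [637.   18.  142.1] yaw -2.969 force [ 0.5  1.  -4.8] w 45.7 gf 60.0
shift cm [-4.32 -0.04  5.21] turn -0.0
```

View pics/s5.png

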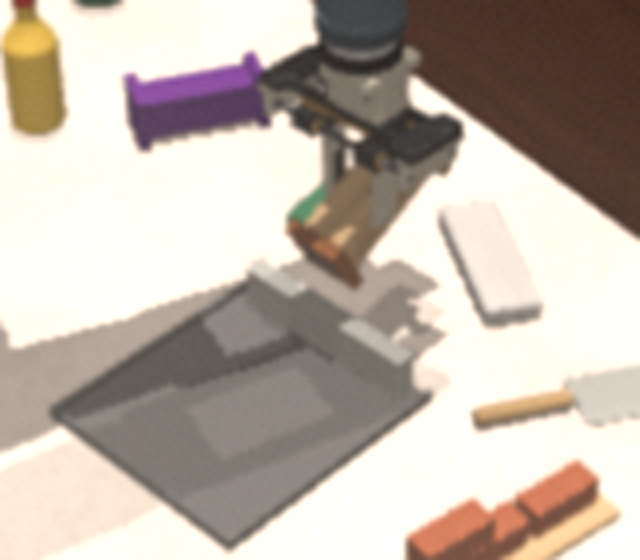

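The mouth collar faces down towards the tray, with its lower near corner at crop (357,283) and its upper far corner at (290,228). I'll check the edge position against the bar.

```bash
python3 -c "
from h import *
y=.173
px=np.array([[357,283],[290,226]])/4+[240,130]
for off in(-31,31):
  q=np.array([637,18])+off*np.array([-np.sin(y),np.cos(y)])
  print(off,(vplane('side',px,q,y)-[0,142.1+18.8]).round())
B=np.array([[270,262],[413,352]])/4+[240,130]
print(ray('side',B,50).round())
"
```

```text
-31 [[ -31.  -67.]
 [-115.   48.]]
31 [[  35. -144.]
 [ -54.  -21.]]
[[594.  99.  50.]
 [626. -85.  50.]]
```

```bash
python3 -c "
from h import *
im=capture('side');np.save('s6.npy',im)
H=cv(im)[164:206,306:348].astype(int)
for i,r in enumerate(H): print(164+i,''.join('.' if p[1]<45 or p[0]>30 else ('#' if p[1]>135 else ('o' if p[1]>100 else '-')) for p in r), )
print(H[25:38,6:20,2])
"
```

```text
164 .........................--...............
165 ..........................................
166 ..........................................
167 .............................---..........
168 ............................----..........
169 .................-.........-----.-........
170 ................-.....---..-o-.....-.....-
171 ..................-.----------..........--
172 ...................------------.....-.---.
173 ..................----------.--........--.
174 ..................----------.....---..---.
175 ................-------------...-....----.
176 ................------------.......-----..
177 ................------------....-------...
178 ................------------.--.-------...
179 ................--------------..------....
180 ...............--------------..------.....
181 ..............--------------.-..----......
182 .............---------------..-----.......
183 ............----------------....---.......
184 ...........-----------------..----........
185 ......-oo------------------------.........
186 .....--ooo----------------------..........
187 .....--oooo----
[... 941 characters left out ...]
6 108  76  76  83  96 113 117 120 128 147 160 156]
 [223 205 145  89  72  81 107 123 125 125 126 128 134 128]
 [223 218 181 123  80  72  89 107 120 127 126 124 117 104]
 [222 223 208 158 102  72  67  78  95 114 124 122 107  88]
 [220 212 200 163 122  88  70  69  73  87 105 108  94  82]
 [198 173 156 145 133 111  92  77  67  70  78  83  83  79]
 [153 143 138 138 139 134 123 102  83  69  65  73  75  77]
 [137 138 140 139 139 140 138 131 113  93  77  71  71  77]
 [139 138 138 140 140 140 141 140 136 123 107  87  77  74]
 [145 140 139 142 142 142 142 141 142 138 132 117  97  82]
 [148 147 147 150 145 142 140 141 140 140 140 135 124 110]
 [150 150 152 159 143 132 134 139 141 141 141 140 138 134]]
```

```bash
python3 -c "
from h import *
y=.173
px=np.array([[346,176],[342,180],[338,186],[335,190],[331,199],[330,201]])
for off in(-23,-31):
  q=np.array([637,18])+off*np.array([-np.sin(y),np.cos(y)])
  print(off,(vplane('side',px,q,y)-[0,142.1+18.8]).round())
"
```

```text
-23 [[ 68. -12.]
 [ 46. -19.]
 [ 25. -34.]
 [  8. -44.]
 [-13. -74.]
 [-18. -81.]]
-31 [[ 59.  -3.]
 [ 37.  -9.]
 [ 16. -25.]
 [ -0. -34.]
 [-21. -65.]
 [-27. -71.]]
```

Emit:
{"op": "arm_command", "data": {"motion": [4,0.6,0,0,0,4,0.6,0,0,0,4,0,0,0,0,4,0,0,2.3,0,4,0,0,2.3,0,4,0,0,0.2,0,4,0,0,0,0,4,0,0,0,0,4,0,0,0,0,4,0,0,0,0], "force": 60}}

```text
time: 8.45
ee_pos: [629.4, 15.7, 98.0]
tcp_rot: [-3.14, 0.007, -2.968]
ft_force: [4.4, 1.4, 5.2]
width: 0.492
gripper_force: 60.0
```

```bash
python3 -c "
from h import *
to(637,18,142,3.315-2*np.pi)
im=capture('side');np.save('s7.npy',im)
H=cv(im)[170:225,295:345].astype(int)
for i,r in enumerate(H): print(170+i,''.join('.' if p[1]<45 or p[0]>30 else ('#' if p[1]>135 else ('o' if p[1]>100 else '-')) for p in r), )
"
```

```text
t 8.45 pos [629.4  15.7  98. ] yaw -2.968 force [4.4 1.4 5.2] w 45.7 gf 60.0
shift cm [-0.79  0.09 -4.4 ] turn -0.0
170 ......................---------...................
171 ......................----------............----..
172 .....................----..-------..........----..
173 .....................---....--------.........--...
174 ......................--........-----.............
175 ..................................---.............
176 ...................................-..............
177 .........................-........................
178 .......................................-..........
179 ......................................---.........
180 .....................................-o--.........
181 ................................-...----..........
182 ...........................-..-----.---...........
183 .............................----------...........
184 ...........................-----------.........-..
185 ...........................-----------.........--.
186 ..........................------------.........---
187 ..........................------------..-....
[... 1340 characters left out ...]
........................................
213 ..................................................
214 ..................................................
215 ..................................................
216 ..................................................
217 ..................................................
218 ..................................................
219 ..................................................
220 ..................................................
221 ..................................................
222 ..................................................
223 ..................................................
224 ..................................................
```

Emit:
{"op": "arm_command", "data": {"motion": [4,0,0,-2,0,4,0,0,-2,0,4,0,0,0,0,4,0,0,1.6,0,4,0,0,2.4,0,4,0,0,0,0,4,0,0,0,0,4,0,0,0,0,4,0,0,0,0,4,0,0,0,0], "force": 60}}

```text
time: 9.5
ee_pos: [626.1, 15.9, 95.3]
tcp_rot: [3.141, -0.001, -2.968]
ft_force: [-0.5, 0.9, -5.5]
width: 0.487
gripper_force: 60.0
```

```bash
cat >> h.py <<'E'
def terr():
    for n,(x0,x1,y0,y1) in dict(top=(280,372,185,275),side=(250,350,185,270)).items():
        im=capture(n);H=cv(im).astype(int);m=np.zeros(H.shape[:2],bool)
        m[y0:y1,x0:x1]=((H[...,1]>115)&(H[...,0]<14))[y0:y1,x0:x1]; print(n,m.sum()); rects(n,m,19,15)
E
python3 -c "
from h import *
to(637,18,142,3.315-2*np.pi);terr()
im=capture('side');d=np.abs(im.astype(int)-np.load('s7.npy')).sum(2)>60
d[:150]=0;k=np.argwhere(d[:,:320]);print(len(k),k.min(0) if len(k) else 0,k.max(0) if len(k) else 0)
"
```

```text
t 9.5 pos [626.1  15.9  95.3] yaw -2.968 force [-0.5  0.9 -5.5] w 45.3 gf 60.0
shift cm [-1.11  0.02 -4.67] turn -0.0
top 0
side 76
side px [347. 265.] ctr [ 510.8 -248.5] size [41.3 20.3] ang 51.5
side px [320. 200.] ctr [637.1  77.9] size [34.2 16.4] ang 86.9
114 [150 183] [244 319]
```

```bash
python3 -c "
from h import *
im=capture('side');np.save('s8.npy',im)
H=cv(im)[178:222,300:350].astype(int)
for i,r in enumerate(H): print(178+i,''.join('.' if p[1]<45 or p[0]>30 else ('#' if p[1]>135 else ('o' if p[1]>100 else '-')) for p in r), )
"
```

```text
178 ..................................................
179 ......................-...........................
180 ................................----..........-.-.
181 ...............................-----..........-.-.
182 ....................-.....---..---..........-....-
183 ........................----------......-.....----
184 .......................-----------.....-......----
185 ......................----------.-..........-..---
186 .....................-----------...-......---....-
187 ....................------------.........----.....
188 ...................-------------........----......
189 ...................-------------.....------.......
190 ..................--------------..-..------.......
191 .................---------------.....-----........
192 ................----------------.-.------.........
193 ...........---.-----------------....----..........
194 ..........----------------------....---...........
195 ..........--oo------------------...---............
196 ..........--ooooo---------------.----.............
197 ...........-oooooooo-----------------.............

[... 619 characters left out ...]
...........----oo--.....................
210 ......................----o-......................
211 ........................---.......................
212 .........................-........................
213 ..................................................
214 ..................................................
215 ..................................................
216 ..................................................
217 ..................................................
218 ..................................................
219 ..................................................
220 ..................................................
221 ..................................................
```

```bash
python3 -c "
from h import *
y=.173;u=np.array([np.cos(y),np.sin(y)])
p=ctrl.observe()['ee_pos'];print((p[:2]-[593,10])@u, (p[:2]-[593,10])@[-u[1],u[0]])
px=np.array([[326,211.5],[310,194.5],[346,186],[337,195]])
for off in(-31,31,-23):
  q=p[:2]+off*np.array([-np.sin(y),np.cos(y)])
  print(off,(vplane('side',px,q,y)).round(),p[2]+18.8)
"
```

```text
34.06423162456233 -0.0004900930316575847
-31 [[ -38.   52.]
 [-118.  181.]
 [  71.  110.]
 [  21.   96.]] 114.47089781320953
31 [[ 27. -27.]
 [-58. 111.]
 [143.  35.]
 [ 90.  20.]] 114.47089781320953
-23 [[ -29.   42.]
 [-110.  172.]
 [  80.  101.]
 [  30.   86.]] 114.47089781320953
```

```bash
python3 -c "
from h import *
to(513,300,95,2.967)"
```

```text
t 9.7 pos [626.6  15.9  95.7] yaw -2.968 force [-2.3 -0.2 -5.4] w 45.6 gf 60.0
shift cm [16.12 26.01  0.07] turn 0.348
```

Emit:
{"op": "arm_command", "data": {"motion": [4,0,0,-2,0.116,4,0,0,-1,0.116,4,0,0,0,0.116,4,2.3,3.7,0,0,4,2.3,3.7,0,0,4,2.3,3.7,0,0,4,2.3,3.7,0,0,4,2.3,3.7,0,0,4,2.3,3.7,0,0,4,2.3,3.8,0,0]}}

```text
time: 10.7
ee_pos: [512.5, 301.4, 126.0]
tcp_rot: [3.141, 0.001, 2.967]
ft_force: [1.2, -0.5, -3.9]
width: 0.49
gripper_force: 60.0
```

Emit:
{"op": "arm_command", "data": {"motion": [4,0,0,3,0,4,0,0,2.5,0,4,0,0,2,0,4,0,0,0.6,0,4,0,0,0.5,0,4,0,0,0.5,0,4,0,0,0.5,0,4,0,0,0.5,0,4,0,0,0.3,0,4,0,0,0,0], "force": 6}}

```text
time: 11.7
ee_pos: [515.3, 300.0, 23.5]
tcp_rot: [3.14, 0.004, 2.967]
ft_force: [-0.1, -1.7, 3.1]
width: 0.495
gripper_force: 6.0
```

```bash
python3 -c "
from h import *
to(513,300,12,2.967)"
```

```text
t 11.7 pos [515.3 300.   23.5] yaw 2.967 force [-0.1 -1.7  3.1] w 46.0 gf 6.0
shift cm [ 0.22 -0.04  1.15] turn -0.0
```

Emit:
{"op": "arm_command", "data": {"motion": [9.3,0,0,0,0,9.3,0,0,0,0,9.3,0,0,0,0,9.3,0,0,0,0,9.3,0,0,-3,0,9.3,0,0,-4,0,9.3,0,-4.5,-2,0,9.3,0,-4.5,0,0,9.3,0,-4.5,0,0,9.3,0,0,0,0]}}

```text
time: 12.7
ee_pos: [488.7, 162.9, 111.8]
tcp_rot: [-3.14, -0.001, 2.963]
ft_force: [0.1, -0.2, -0.4]
width: 1.001
gripper_force: 0.0
```

```bash
python3 -c "
from h import *
to(513,300,12,2.967)
t=capture('top');H=cv(t).astype(int);m=np.zeros(t.shape[:2],bool);m[185:255,205:265]=((H[...,1]>40)&(H[...,0]<20))[185:255,205:265]
rects('top',m,62)
H=H[194:250,215:262]
for i,r in enumerate(H): print(194+i,''.join('.' if p[1]<40 or p[0]>30 else ('o' if p[1]>70 else '-') for p in r), )
"
```

```text
t 12.7 pos [488.7 162.9 111.8] yaw 2.963 force [ 0.1 -0.2 -0.4] w 93.1 gf 0.0
shift cm [-1.000e-02  1.392e+01  9.980e+00] turn -0.004
top px [224. 233.] ctr [475.8 327.8] size [15.2 35.4] ang 79.3
top px [236. 203.] ctr [571.5 282.7] size [70.8 64.4] ang 0.2
194 .............---o------........................
195 .............--ooooo--------...................
196 .............--oooooooooo------................
197 ..............---ooooooooooooo--...............
198 ................-ooooooooooooo---..............
199 ...............-----o---oo---o---..............
200 ...............-----------------...............
201 ...............--o------------.................
202 ...............---------------.................
203 ...............---------------.................
204 ...............--------------..................
205 ..............---------------..................
206 ..............---------------..................
207 ..............---------------..................
208 ..............---------------..................
209 ..............---------------..................
210 .....
[... 1370 characters left out ...]
........................
237 .......----....................................
238 ...............................................
239 ...............................................
240 ...............................................
241 ...............................................
242 ...............................................
243 ...............................................
244 ...............................................
245 ...............................................
246 ...............................................
247 ...............................................
248 ...............................................
249 ...............................................
```

```bash
python3 -c "
from h import *
P=ray('top',[[228,193.8],[247,198],[221.3,233.2],[221.5,237],[224,237.3]],62);print(P.round())
y=-.175;u=np.array([np.cos(y),np.sin(y)])
print((P[0]+P[1])[:2]/2-75*u)
c=(P[0]+P[1])[:2]/2-47*u;to(c[0],c[1],12,2.967)
"
```

```text
[[604. 315.  62.]
 [590. 251.  62.]
 [472. 336.  62.]
 [459. 335.  62.]
 [458. 327.  62.]]
[523.23875507 295.84542794]
t 12.75 pos [489.5 165.  111.9] yaw 2.963 force [ 0.2 -0.1 -0.1] w 92.6 gf 0.0
shift cm [-3.85 13.47  9.99] turn -0.004
```

Emit:
{"op": "arm_command", "data": {"motion": [9.3,-1.2,4.4,0,0,9.3,-1.2,4.5,0,0,9.3,-1.3,4.5,1.5,0,9.3,0,0,3,0,9.3,0,0,3,0,9.3,0,0,2.5,0,9.3,0,0,0,0,4,0,0,0,0,4,0,0,0,0,4,0,0,0,0], "force": 5}}

```text
time: 13.75
ee_pos: [550.8, 293.1, 13.5]
tcp_rot: [3.14, 0.003, 2.967]
ft_force: [-0.4, -0.4, -0.1]
width: 0.793
gripper_force: 0.0
```

Emit:
{"op": "arm_command", "data": {"motion": [4,0,0,0,0,4,0,0,0,0,4,0,0,0,0,4,0,0,0,0,4,0,0,-0.6,0,4,0,0,-1,0,4,0,0,-1,0,4,0,0,-1,0,4,0,0,-1,0,4,0,0,-1,0]}}

```text
time: 14.75
ee_pos: [549.6, 292.5, 68.7]
tcp_rot: [3.141, 0.0, 2.967]
ft_force: [0.3, 0.8, -3.3]
width: 0.493
gripper_force: 5.0
```

Emit:
{"op": "arm_command", "data": {"motion": [4,0,0,-1,0,4,0,0,-1,0,4,0,0,-0.8,0,4,0,0,-0.8,0,4,0,0,-0.7,0,4,0,0,-0.5,0,4,0,0,-0.5,0,4,0,0,-0.5,0,4,0,0,0,0,4,0,0,0,0]}}

```text
time: 15.75
ee_pos: [549.5, 292.5, 125.6]
tcp_rot: [-3.142, -0.0, 2.967]
ft_force: [-0.5, 0.1, -4.9]
width: 0.493
gripper_force: 6.3
```

```bash
python3 -c "
from h import *
to(679.7,25.1,150,3.315-2*np.pi)
im=capture('side');np.save('s9.npy',im)
H=cv(im)[150:200,236:292].astype(int)
for i,r in enumerate(H): print(150+i,''.join('.' if p[1]<45 or p[0]>30 else ('#' if p[1]>135 else ('o' if p[1]>100 else '-')) for p in r), )
"
```

```text
t 15.75 pos [549.5 292.5 125.6] yaw 2.967 force [-0.5  0.1 -4.9] w 45.8 gf 6.3
shift cm [ -8.21 -28.58  -2.44] turn -0.348
150 .....-o###########o--.........---...-.--...-.-..-.......
151 .....-o###########o--.........---...-...-..-------......
152 .....--############--.........---....-..--------oo-.....
153 .....--############--.........---.......------ooooo-....
154 .....--############--........-----..-.--------ooooo-....
155 .....--o###########--.......-------....------------.....
156 .....--o###########o-.......--------..---------.........
157 ......-o###########o-......---------...--------.........
158 ......-o###########o--.....---------..--------..........
159 ......--###########o-....-----------...------...........
160 ......--##########o-....------------...-----............
161 ......--o########o--....------------...-----............
162 .......---o####oo--....-------------...----.............
163 .........--------.....---------------------.............
164 .....................---------------------..............
165 .....................--------------------...............
1
[... 1372 characters left out ...]
.............................
189 ........................................................
190 ........................................................
191 ........................................................
192 ........................................................
193 ........................................................
194 ........................................................
195 ........................................................
196 ........................................................
197 ........................................................
198 ........................................................
199 ........................................................
```

```bash
python3 -c "
from h import *
y=-.175
px=np.array([[282.5,158],[278.5,163],[275,168],[272.5,173],[270,182],[268.5,182.5],[251,168.5],[286,152]])
p=ctrl.observe()['ee_pos']
for off in(-23,-31,31):
  q=p[:2]+off*np.array([-np.sin(y),np.cos(y)])
  print(off,(vplane('side',px,q,y)-[0,p[2]+18.8]).round().tolist())
"
```

```text
-23 [[45.0, -7.0], [26.0, -25.0], [10.0, -45.0], [-2.0, -65.0], [-16.0, -106.0], [-23.0, -107.0], [-88.0, -15.0], [61.0, 17.0]]
-31 [[42.0, -1.0], [24.0, -19.0], [7.0, -39.0], [-5.0, -59.0], [-19.0, -100.0], [-26.0, -100.0], [-91.0, -9.0], [58.0, 22.0]]
31 [[64.0, -47.0], [45.0, -66.0], [28.0, -86.0], [16.0, -108.0], [1.0, -150.0], [-6.0, -150.0], [-74.0, -55.0], [82.0, -22.0]]
```

```bash
python3 -c "
from h import *
to(630.4,16.5,168,3.315-2*np.pi)"
```

```text
t 15.8 pos [549.3 292.4 125.4] yaw 2.967 force [ 0.3  0.7 -4.6] w 46.0 gf 6.3
shift cm [ -3.22 -28.58  -4.26] turn -0.348
```

Emit:
{"op": "arm_command", "data": {"motion": [4,0,0,-1,0,4,0,0,-1.7,-0.116,4,0,0,-1.6,-0.116,4,0,-2,0,-0.116,4,-0.5,-4.4,0,0,4,-0.5,-4.4,0,0,4,-0.5,-4.4,0,0,4,-0.6,-4.4,0,0,4,-0.6,-4.5,0,0,4,-0.5,-4.5,0,0], "force": 60}}

```text
time: 16.8
ee_pos: [628.5, 14.3, 169.4]
tcp_rot: [-3.142, 0.001, -2.968]
ft_force: [0.7, 0.9, -4.9]
width: 0.489
gripper_force: 61.6
```

```bash
python3 -c "
from h import *
to(630.4,16.5,168,3.315-2*np.pi)
im=capture('side');np.save('s10.npy',im)
H=cv(im)[160:210,295:350].astype(int)
for i,r in enumerate(H): print(160+i,''.join('.' if p[1]<45 or p[0]>30 else ('#' if p[1]>135 else ('o' if p[1]>100 else '-')) for p in r), )
"
```

```text
t 16.8 pos [628.5  14.3 169.4] yaw -2.968 force [ 0.7  0.9 -4.9] w 45.5 gf 61.6
shift cm [-0.22  0.19  0.14] turn -0.0
160 ..........................-....-.......................
161 ...........................-..........................-
162 ......................................---...........-..
163 .............................---.....----...........-..
164 ............................-----..-----.........-.-.-.
165 ............................------.----.......--...-.-.
166 .........................-..-----------.......-...-....
167 .........................-.-------------...-...---.....
168 ..........................-------------.....-...-......
169 ..........................-------------........-.......
170 ..........................-------------.-..............
171 .........................-------------..-.---..........
172 .........................-------------...----..........
173 .........................--------------.-----..........
174 ........................-------------...-----..........
175 ........................--------------...----..........
176 .................
[... 1318 characters left out ...]
...--ooooooooo-----.....................
199 ...................---oooooooooo---....................
200 .....................---oo-ooooo---....................
201 .......................-------ooo--....................
202 ..........................--------.....................
203 ..............................----.....................
204 .......................................................
205 .......................................................
206 .......................................................
207 .......................................................
208 .......................................................
209 .......................................................
```

```bash
python3 -c "
from h import *
y=.173;u=np.array([np.cos(y),np.sin(y)])
px=np.array([[328.5,203],[307.5,192.5],[335,182],[330.5,193.5]])
p=ctrl.observe()['ee_pos'];print((p[:2]-[593,10])@u)
for off in(-23,-31,31):
  q=p[:2]+off*np.array([-np.sin(y),np.cos(y)])
  print(off,(vplane('side',px,q,y)-[0,p[2]+18.8]).round().tolist())
"
```

```text
36.70685229718356
-23 [[-30.0, -99.0], [-134.0, 12.0], [4.0, -21.0], [-19.0, -61.0]]
-31 [[-38.0, -89.0], [-142.0, 21.0], [-5.0, -12.0], [-28.0, -51.0]]
31 [[28.0, -166.0], [-83.0, -49.0], [63.0, -83.0], [39.0, -125.0]]
```

Emit:
{"op": "arm_command", "data": {"motion": [4,0,0,0,0,4,0,0,2.4,0,4,0,0,2.4,0,4,0,0,0.6,0,4,0,0,0,0,4,0,0,0,0,4,0,0,0,0,4,0,0,0,0,4,0,0,0,0,4,0,0,0,0], "force": 60}}

```text
time: 17.85
ee_pos: [636.4, 17.4, 123.4]
tcp_rot: [-3.137, 0.021, -2.967]
ft_force: [8.0, 3.0, 20.7]
width: 0.488
gripper_force: 60.0
```

```bash
python3 -c "
from h import *
to(630.4,16.5,168,3.315-2*np.pi);terr()
im=capture('side');np.save('s11.npy',im)
H=cv(im)[195:235,285:345].astype(int)
for i,r in enumerate(H): print(195+i,''.join('.' if p[1]<45 or p[0]>30 else ('#' if p[1]>135 else ('o' if p[1]>100 else '-')) for p in r), )
"
```

```text
t 17.85 pos [636.4  17.4 123.4] yaw -2.967 force [ 8.   3.  20.7] w 45.4 gf 60.0
shift cm [ 0.61  0.02 -4.46] turn 0.001
top 103
top px [321. 229.] ctr [484.3   2.1] size [48.8 24.9] ang 8.2
side 215
side px [347. 265.] ctr [ 510.8 -248.5] size [41.3 20.3] ang 51.5
side px [297. 226.] ctr [486.1  14. ] size [77.  44.4] ang 17.3
195 .............................--------------------...........
196 ............................---------------------...........
197 .........................-----------------------............
198 ........................------------------------............
199 ........................-oo---------------------............
200 ........................--oooooo---------------.............
201 ........................----ooooo--------------.............
202 ..........................---oooooo-----------..............
203 ...........................---ooooooo--------...............
204 .............................-ooooooo--------...............
205 ..............................--oooooooo----................
206 ...............................--ooooooooo--.......
[... 1129 characters left out ...]
########ooo--.....................................
225 ..--oo##########oooooo-.....................................
226 .-oo###########ooooooo-.....................................
227 .-o###########ooooooo--.....................................
228 ..-o#######ooooooooo--......................................
229 ..-oo#####oooooooo---.......................................
230 ..-oooo#oooooooo---.........................................
231 ..--oooooooooo---...........................................
232 ..--ooooooooo--.............................................
233 ...--ooooooo--..............................................
234 ....--ooo---................................................
```

The brick is out and lying in the tray at about (484,5), at side pixels (286–307, 217–234). Next I return the canister.

Emit:
{"op": "arm_command", "data": {"motion": [4,-1.5,0,-1.5,0,4,-1.5,0,-2,0,4,0,0,-1.5,0.116,4,0,0,0,0.116,4,0,0,0,0.116,4,1.4,4.2,0,0,4,1.4,4.2,0,0,4,1.4,4.2,0,0,4,1.4,4.2,0,0,4,1.4,4.2,0,0]}}

```text
time: 19.0
ee_pos: [624.0, 243.1, 165.4]
tcp_rot: [3.141, 0.0, 2.968]
ft_force: [0.7, 0.7, -2.9]
width: 0.487
gripper_force: 60.0
```

```bash
python3 -c "
from h import *
to(547,293,82,2.967)"
```

```text
t 19.0 pos [624.  243.1 165.4] yaw 2.968 force [ 0.7  0.7 -2.9] w 45.3 gf 60.0
shift cm [8.45 3.57 8.34] turn 0.001
```

Emit:
{"op": "arm_command", "data": {"motion": [4,2.8,1.2,0,0,4,2.8,1.2,0,0,4,2.8,1.2,2,0,4,0,0,2.5,0,4,0,0,2.5,0,4,0,0,1,0,4,0,0,0,0,4,0,0,0,0,4,0,0,0,0,4,0,0,0,0], "force": 8}}

```text
time: 20.0
ee_pos: [549.7, 290.4, 86.0]
tcp_rot: [3.14, 0.002, 2.966]
ft_force: [-0.6, 0.0, -2.9]
width: 0.493
gripper_force: 8.0
```

Emit:
{"op": "arm_command", "data": {"motion": [4,0,0,1,0,4,0,0,1,0,4,0,0,1,0,4,0,0,1,0,4,0,0,1,0,4,0,0,0.6,0,4,0,0,0.6,0,4,0,0,0.5,0,4,0,0,0,0,4,0,0,0,0], "force": 6}}

```text
time: 21.0
ee_pos: [548.5, 290.0, 17.4]
tcp_rot: [-3.141, -0.0, 2.967]
ft_force: [0.5, -1.2, 0.1]
width: 0.496
gripper_force: 6.0
```

```bash
python3 -c "
from h import *
to(547,293,12,2.967)
im=capture('side');np.save('s12.npy',im)
H=cv(im)[150:200,236:292].astype(int)
for i,r in enumerate(H): print(150+i,''.join('.' if p[1]<45 or p[0]>30 else ('#' if p[1]>135 else ('o' if p[1]>100 else '-')) for p in r), )
"
```

```text
t 21.0 pos [548.5 290.   17.4] yaw 2.967 force [ 0.5 -1.2  0.1] w 46.1 gf 6.0
shift cm [0.2  0.27 0.54] turn -0.0
150 .....-o###########o--......-..-...-..-.-.--.............
151 .....-o###########o--......-.-..--.-..-..-..............
152 .....--###########o--.....-..--....-...--...............
153 .....--############o-........-.-.--.-...................
154 .....--############o--...--.......--..-.................
155 .....--o###########o--...--..-..........-...............
156 .....--o###########o--...---.......-....................
157 .....--o###########o--...----....----..--...............
158 ......-o###########o--....---..-.......-................
159 ......--###########o-....------...--.-..-...............
160 ......--###########--...--------.....-..................
161 ......--o########o--.....------.....-...................
162 .......---o####o---......--...--........................
163 ........---------..............--..................-....
164 ...............................--.................--....
165 ................................--................---...
166 ......
[... 1363 characters left out ...]
-----------..................
189 .....................---oo-------.......................
190 .....................---oo-----.........................
191 ......................--oo--............................
192 ......................-----.............................
193 .......................-----............................
194 ........................--..............................
195 ........................................................
196 ........................................................
197 ........................................................
198 ........................................................
199 ........................................................
```

Emit:
{"op": "arm_command", "data": {"motion": [4,0,0,0.5,0,4,0,0,0,0,9.3,0,0,0,0,9.3,0,0,0,0,9.3,0,0,0,0,9.3,0,0,0,0,9.3,0,0,-2,0,9.3,0,0,-4,0,9.3,0,0,-4,0,9.3,-4,0,-2,0]}}

```text
time: 22.05
ee_pos: [585.8, 285.2, 136.6]
tcp_rot: [3.14, 0.001, 2.97]
ft_force: [1.0, -0.2, -0.0]
width: 0.997
gripper_force: 0.0
```

```bash
python3 -c "
from h import *
t=capture('top');H=cv(t).astype(int);s=H[...,1];h=H[...,0]
def roi(m,x0,x1,y0,y1):
    q=np.zeros(m.shape,bool);q[y0:y1,x0:x1]=m[y0:y1,x0:x1];return q
rects('top',roi((s>90)&(h<14),285,365,200,275),34)
rects('top',roi((s>40)&(h<20),210,260,185,255),62)
im=capture('side');H=cv(im).astype(int);m=roi((H[...,1]>75)&(H[...,0]<20),240,295,165,198);rects('side',m,31)
rects('side',roi((H[...,1]>110)&(H[...,0]<14),270,330,200,250),19)
to(484,6,150,3.315-2*np.pi)
for i,r in enumerate(cv(t)[185:250,215:262].astype(int)): print(185+i,''.join('.' if p[1]<40 or p[0]>30 else ('o' if p[1]>70 else '-') for p in r), )
"
```

```text
top px [321. 232.] ctr [477.7   0.8] size [64.9 27.4] ang 0.1
top px [240. 220.] ctr [515.1 271. ] size [72.4 21. ] ang 10.1
side px [273. 179.] ctr [558.7 292.9] size [129.8 169.5] ang 80.3
side px [297. 226.] ctr [483.5   7.1] size [81.  46.4] ang 4.9
t 22.15 pos [594.2 283.1 137.4] yaw 2.965 force [ 0.  -0.3  0.1] w 92.9 gf 0.0
shift cm [ 15.64 -25.4   -1.26] turn -0.35
185 ...............................................
186 ...............................................
187 .........................-.....................
188 .......................------..................
189 ............................-..................
190 ...............................................
191 ...............................................
192 ...............................................
193 ...............................................
194 ...............................................
195 ...............................................
196 ...............................................
197 ...............................................
198 ............................................
[... 1955 characters left out ...]
........................
237 ...............................................
238 ...............................................
239 ...............................................
240 ...............................................
241 ...............................................
242 ...............................................
243 ...............................................
244 ...............................................
245 ...............................................
246 ...............................................
247 ...............................................
248 ...............................................
249 ...............................................
```

```bash
python3 -c "
from h import *
t=capture('top');H=cv(t).astype(int)
w=np.clip(H[...,1]-50,0,100)*(H[...,0]<16);q=np.zeros_like(w);q[200:262,290:360]=w[200:262,290:360]
ys,xs=np.nonzero(q>15);P=ray('top',np.c_[xs,ys],34)[:,:2];W=q[ys,xs]
c=np.average(P,axis=0,weights=W);C=np.cov(P.T,aweights=W);e,v=np.linalg.eigh(C);print(c,np.sqrt(12*e),np.arctan(v[1,1]/v[0,1]),xs.min(),xs.max(),ys.min(),ys.max())
for r in H[215:250,308:336,1]: print(''.join('%4d'%k for k in r))
"
```

```text
[475.96173719   1.42079887] [28.79659858 68.97477629] 0.08900319436171295 316 326 221 242
  20  17  17  15  20  18  20  18  20  22  20  20  22  22  20  20  18  17  18  18  20  20  18  20  20  18  18  20
  18  18  20  20  15  20  17  20  20  22  18  20  18  20  23  18  18  20  18  17  18  20  20  19  20  18  23  20
  17  20  20  22  18  20  15  20  18  20  20  20  18  17  20  17  20  20  18  18  18  17  20  17  20  20  18  23
  20  20  22  18  20  20  23  23  20  20  20  20  18  17  20  20  20  15  20  15  20  20  20  20  18  18  18  20
  22  17  18  22  20  22  23  18  22  18  15  17  20  17  18  17  18  15  18  20  18  23  20  22  18  20  18  18
  20  19  20  18  20  18  18  15  18  18  23  23  28  28  25  27  28  21  18  20  20  18  18  22  20  20  20  20
  20  17  23  18  20  20  15  22  32  45  48  54  64  67  70  74  59  31  20  20  20  18  20  20  18  23  20  20
  22  20  20  18  18  20  23  33  63  95  91 102 105 106 106 108  88  44  25  20  23  20  23  20  20  20  18  20
  18  18  20  20  23  15  20  29  84 107 116 117 113 116 122 117  95  46  25  18  18  20  18  20  20  20  
[... 2244 characters left out ...]
18  20  18  15  18  18
  20  18  18  20  15  20  20  18  15  20  20  18  20  21  23  20  16  15  18  18  15  15  18  18  18  20  20  20
  15  15  18  15  18  21  18  18  21  18  18  18  20  15  18  18  15  15  18  15  20  18  18  18  18  20  18  18
  21  15  15  15  20  15  22  18  20  18  15  18  18  18  18  15  18  18  18  15  18  20  20  20  18  18  18  18
  18  16  20  20  21  18  18  15  18  15  16  15  20  13  18  20  15  18  18  18  15  15  18  18  18  18  18  13
  18  20  18  15  15  18  20  18  18  18  15  15  18  20  15  13  20  18  18  18  13  18  20  18  20  21  20  18
  18  21  18  15  18  20  20  18  18  20  18  15  21  15  18  15  18  18  15  18  15  20  18  18  18  18  18  23
```

```bash
python3 -c "
from h import *
to(476,1.4,60,3.23-2*np.pi)"
```

```text
t 22.2 pos [591.  283.1 134.7] yaw 2.965 force [-0.4 -0.4 -0.2] w 93.0 gf 0.0
shift cm [ 13.94 -27.05   7.47] turn -0.265
```

Emit:
{"op": "arm_command", "data": {"motion": [9.3,0,0,0,-0.133,9.3,0,0,0,-0.132,9.3,2,-3.9,0,0,9.3,2,-3.9,0,0,9.3,2,-3.9,0,0,9.3,2,-3.9,1,0,9.3,2,-3.9,1,0,9.3,2,-3.8,2,0,9.3,1.9,-3.7,2,0,9.3,0,0,1.5,0]}}

```text
time: 23.2
ee_pos: [470.0, -0.9, 55.6]
tcp_rot: [3.141, -0.005, -3.055]
ft_force: [0.7, 0.2, 0.3]
width: 0.999
gripper_force: 0.0
```

```bash
python3 -c "
from h import *
to(476,1.4,8,3.23-2*np.pi)
t=capture('top');H=cv(t).astype(int);s=H[...,1];h=H[...,0]
w=(s>40)&(h<20);q=np.zeros_like(w);q[185:255,210:262]=w[185:255,210:262];rects('top',q,62)"
```

```text
t 23.2 pos [470.   -0.9  55.6] yaw -3.055 force [0.7 0.2 0.3] w 92.9 gf 0.0
shift cm [-0.61  0.18  4.76] turn -0.002
top px [237. 209.] ctr [552.4 285.8] size [ 64.8 149.9] ang 79.7
```

Emit:
{"op": "arm_command", "data": {"motion": [9.3,-0.6,0.2,1.5,0,9.3,0,0,2,0,9.3,0,0,1.3,0,9.3,0,0,0,0,2,0,0,0,0,2,0,0,0,0,2,0,0,0,0,2,0,0,0,0,2,0,0,0,0,2,0,0,0,0], "force": 20}}

```text
time: 24.25
ee_pos: [479.9, 4.3, 9.9]
tcp_rot: [-3.141, 0.0, -3.051]
ft_force: [0.2, -0.5, 0.1]
width: 0.537
gripper_force: 0.0
```

Emit:
{"op": "arm_command", "data": {"motion": [2,0,0,0,0,2,0,0,0,0,2,0,0,0,0,2,0,0,-2,0,2,0,0,-3,0,2,0,0,-4,0,2,0,0,-4,0,2,0,0,0,0,2,0,0,0,0,2,0,0,0,0]}}

```text
time: 25.25
ee_pos: [478.6, 4.6, 138.2]
tcp_rot: [3.141, -0.003, -3.051]
ft_force: [0.3, -0.2, -1.7]
width: 0.322
gripper_force: 20.0
```

```bash
python3 -c "
from h import *
to(584,-285,120,3.167-2*np.pi)
im=capture('side');cv2.imwrite('pics/s13.png',np.clip(cv2.resize(im[130:310,220:420,::-1],None,fx=3,fy=3,interpolation=2)*1.3,0,255).astype('uint8'))"
```

```text
t 25.25 pos [478.6   4.6 138.2] yaw -3.051 force [ 0.3 -0.2 -1.7] w 30.0 gf 20.0
shift cm [ -9.8  -29.22   1.82] turn 0.065
```

View pics/s13.png

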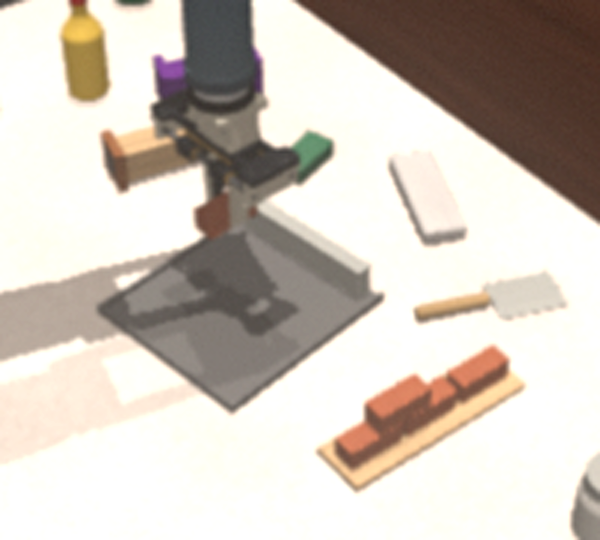

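The brick is held, with its near end at crop (197–230, 195–237). I'll measure its lengthwise offset from the end-face corners.

```bash
python3 -c "
from h import *
im=capture('side');H=cv(im)[186:216,278:312].astype(int)
for i,r in enumerate(H): print(186+i,''.join('.' if p[1]<60 or p[0]>20 else ('#' if p[1]>135 else ('o' if p[1]>100 else '-')) for p in r), ' '.join('%3d'%p[2] for p in r[6:24]))
"
```

```text
186 .................................. 201 204 211 175 120  75  53  51  53  53  53  56  56  58  51  51  52  56
187 ..................---............. 223 225 220 179 124  77  54  50  51  52  57  63  71  75  63  52  54  57
188 ................-----............. 224 225 222 185 128  86  60  50  50  51  60  84  90  95  76  55  53  55
189 ................--................ 223 224 222 191 135  96  71  55  52  49  67  89  93  89  76  61  54  54
190 ................--................ 223 223 223 199 141 101  77  58  48  51  62  80  80  80  80  70  66  62
191 .................................. 223 224 225 212 150 102  76  59  48  50  63  83  81  78  79  78  74  81
192 .................................. 223 223 225 216 154 104  78  58  50  56  84 108 103  94  86  79  76  90
193 .................................. 223 223 224 216 158 106  83  60  51  66 102 117 109  99  95  86  78  90
194 ...............---................ 223 224 225 219 167 115  86  63  55  70  95  99 100  99 100  97  92  96
195 .............--oo--............... 223 223 225 220 176 123  90  71  69  80  87  89  96 100  99 10
[... 1529 characters left out ...]
79  77  73  76  76  76  75  75  83
210 .................................. 198 165 115  79  68  71  76  78  75  75  75  76  77  76  75  75  77  81
211 .................................. 130  98  76  68  72  72  77  75  76  77  77  77  75  77  77  76  76  77
212 ..................................  77  68  68  73  75  77  76  76  75  77  75  78  75  76  75  75  76  75
213 ..................................  68  71  75  76  77  76  78  77  77  75  75  78  77  75  76  75  75  76
214 ..................................  74  76  77  76  75  76  76  77  77  76  76  75  77  77  75  75  76  75
215 ..................................  77  77  76  77  77  76  77  77  75  76  76  77  75  77  75  78  76  77
```

```bash
python3 -c "
from h import *
y=.09
px=np.array([[290.3,209.2],[284.9,206],[284.9,198.8]])
p=ctrl.observe()['ee_pos']
for off in(-15,15):
  q=p[:2]+off*np.array([-np.sin(y),np.cos(y)])
  print(off,(vplane('side',px,q,y)).round().tolist())
to(584,-285,120,3.167-2*np.pi)
"
```

```text
-15 [[-33.0, 135.0], [-55.0, 162.0], [-53.0, 193.0]]
15 [[-12.0, 103.0], [-34.0, 131.0], [-32.0, 162.0]]
t 25.35 pos [478.5   4.6 137.9] yaw -3.051 force [ 0.3 -0.2 -1.2] w 29.9 gf 20.0
shift cm [ -9.81 -29.22   1.79] turn 0.065
```

Emit:
{"op": "arm_command", "data": {"motion": [2,0,0,0,0.065,2,-1.3,-3.8,0,0,2,-1.4,-4.2,0,0,2,-1.4,-4.2,0,0,2,-1.4,-4.2,0,0,2,-1.4,-4.2,0,0,2,-1.4,-4.2,0,0,2,-1.4,-4.2,1,0,2,0,0,2,0,2,0,0,1,0]}}

```text
time: 26.35
ee_pos: [582.4, -283.4, 95.6]
tcp_rot: [3.138, -0.005, -3.119]
ft_force: [0.7, 0.2, -2.1]
width: 0.318
gripper_force: 20.0
```

```bash
python3 -c "
from h import *
to(583,-285.5,46,3.167-2*np.pi)"
```

```text
t 26.35 pos [ 582.4 -283.4   95.6] yaw -3.119 force [ 0.7  0.2 -2.1] w 29.6 gf 20.0
shift cm [-0.06 -0.21  4.96] turn -0.002
```

Emit:
{"op": "arm_command", "data": {"motion": [2,0,0,1,0,2,0,0,1.5,0,2,0,0,1,0,2,0,0,0,0,2,0,0,0,0,2,0,0,0,0,2,0,0,0,0,2,0,0,0,0,2,0,0,0,0,2,0,0,0,0]}}

```text
time: 27.35
ee_pos: [584.1, -283.2, 64.8]
tcp_rot: [-3.141, 0.0, -3.117]
ft_force: [-0.8, -0.4, -2.0]
width: 0.321
gripper_force: 20.0
```

```bash
python3 -c "
from h import *
to(583,-285.5,46,3.167-2*np.pi)
im=capture('side');cv2.imwrite('pics/s14.png',np.clip(cv2.resize(im[220:300,320:420,::-1],None,fx=7,fy=7,interpolation=2)*1.3,0,255).astype('uint8'))"
```

```text
t 27.35 pos [ 584.1 -283.2   64.8] yaw -3.117 force [-0.8 -0.4 -2. ] w 29.9 gf 20.0
shift cm [ 0.12 -0.23  1.88] turn -0.0
```

View pics/s14.png

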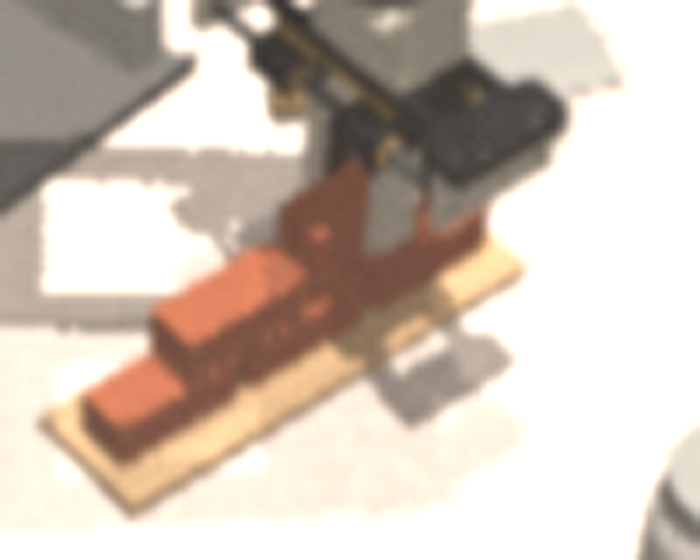

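The brick hovers over the empty place in line with the wall, with its near upper-left corner at crop (283,208), just beyond the neighbouring brick's far end at about (275–305, 250–265).

```bash
python3 -c "
from h import *
P=lambda *a:np.array(a)/7+[320,220]
print('held near upper left z89',ray('side',P([283,208]),89.).round())
print('neighbour corners z70: near-left, near-right, far-right',ray('side',P([152,315],[188,345],[305,266]),70.).round())
print('first near brick z40',ray('side',P([85,402],[125,432]),40.).round())
print('expected neighbour: x 467..540,y -302..-272')
"
```

```text
held near upper left z89 [[ 548. -274.   89.]]
neighbour corners z70: near-left, near-right, far-right [[ 468. -278.   70.]
 [ 470. -302.   70.]
 [ 545. -296.   70.]]
first near brick z40 [[ 427. -281.   40.]
 [ 431. -306.   40.]]
expected neighbour: x 467..540,y -302..-272
```

Emit:
{"op": "arm_command", "data": {"motion": [2,0,-0.2,0,0,2,0,0,0.6,0,2,0,0,0.6,0,2,0,0,0.4,0,2,0,0,0.3,0,2,0,0,0.1,0,2,0,0,0,0,2,0,0,0,0,2,0,0,0,0,2,0,0,0,0]}}

```text
time: 28.4
ee_pos: [583.7, -284.8, 45.6]
tcp_rot: [3.141, -0.001, -3.116]
ft_force: [-3.5, 3.0, 7.4]
width: 0.32
gripper_force: 20.0
```

```bash
python3 -c "
from h import *
to(583,-285.5,46,3.167-2*np.pi)"
```

```text
t 28.4 pos [ 583.7 -284.8   45.6] yaw -3.116 force [-3.5  3.   7.4] w 29.7 gf 20.0
shift cm [ 0.07 -0.07 -0.04] turn 0.0
```

Contact is at 7 N and the expected height. I'll release, rise and check.

Emit:
{"op": "arm_command", "data": {"motion": [3.6,0,0,0,0,3.6,0,0,0,0,3.6,0,0,0,0,5,0,0,0,0,6,0,0,0,0,6,0,0,-2,0,6,0,0,-4,0,6,0,0,-4,0,6,4,3,-3,0,6,4,3,0,0]}}

```text
time: 29.4
ee_pos: [510.8, -233.3, 174.4]
tcp_rot: [-3.136, 0.007, -3.117]
ft_force: [-0.1, 1.0, 0.6]
width: 0.645
gripper_force: 0.0
```

Emit:
{"op": "arm_command", "data": {"motion": [6,4,2,0,0,6,4,2,0,0,6,4,2,0,0,6,4,2,0,0,6,0,0,0,0,6,0,0,0,0,6,0,0,0,0,6,0,0,0,0,6,0,0,0,0,6,0,0,0,0]}}

```text
time: 30.4
ee_pos: [346.9, -155.6, 170.2]
tcp_rot: [3.141, -0.0, -3.116]
ft_force: [-1.1, 0.3, -0.5]
width: 0.645
gripper_force: 0.0
```

```bash
python3 -c "
from h import *
to(583,-285.5,46,3.167-2*np.pi)
t=capture('top');H=cv(t).astype(int)
def pc(y0,y1,z):
  w=np.clip(H[...,1]-70,0,60)*(H[...,0]<14);q=np.zeros_like(w);q[y0:y1,388:420]=w[y0:y1,388:420]
  ys,xs=np.nonzero(q>15);P=ray('top',np.c_[xs,ys],z)[:,:2];W=q[ys,xs]
  c=np.average(P,axis=0,weights=W);C=np.cov(P.T,aweights=W);e,v=np.linalg.eigh(C);print(c.round(1),np.sqrt(12*e).round(1),np.arctan(v[1,1]/v[0,1]).round(3))
for i,r in enumerate(H[175:252,394:418]): print(175+i,' '.join('%3d'%k for k in np.where(r[:,0]<14,r[:,1],0)))
"
```

```text
t 30.4 pos [ 346.9 -155.6  170.2] yaw -3.116 force [-1.1  0.3 -0.5] w 60.0 gf 0.0
shift cm [-23.27 -13.59  12.42] turn 0.0
175   0   0   0   0   0   0   0   0   0   0   0   0   0   0   0   0   0   0   0   0   0   0   0   0
176   0   0   0   0   0   0   0   0   0   0   0   0   0   0   0   0   0   0   0   0   0   0   0   0
177   0   0   0   0   0   0   0   0   0   0   0   0   0   0   0   0   0   0   0   0   0   0   0   0
178   0   0   0   0   0   0   0   0   0   0   0   0   0   0   0   0   0   0   0   0   0   0   0   0
179   0   0   0   0   0   0 104 110 115 114 114 113 107 110 102   0   0   0   0   0   0   0   0   0
180   0   0   0   0   0  92 118 130 127 130 129 131 131 123 107   0   0   0   0   0   0   0   0   0
181   0   0   0   0   0  98 122 130 131 129 137 130 131 127 111   0   0   0   0   0   0   0   0   0
182   0   0   0   0   0  90 130 131 134 136 132 132 131 133 110   0   0   0   0   0   0   0   0   0
183   0   0   0   0   0 102 131 130 133 138 130 132 131 128 111   0   0   0   0   0   0   0   0   0
184   0   0   0   0   0 104 121 133 134 128 131 131 133 131 116   0   0   0  
[... 6022 characters left out ...]

245   0   0   0   0   0   0   0 104 129 131 133 134 131 131 129 127 108   0   0   0   0   0   0   0
246   0   0   0   0   0   0   0 102 112 119 118 116 115 114 116 110   0   0   0   0   0   0   0   0
247   0   0   0   0   0   0   0   0   0   0   0   0   0   0   0   0   0   0   0   0   0   0   0   0
248   0   0   0   0   0   0   0   0   0   0   0   0   0   0   0   0   0   0   0   0   0   0   0   0
249   0   0   0   0   0   0   0   0   0   0   0   0   0   0   0   0   0   0   0   0   0   0   0   0
250   0   0   0   0   0   0   0   0   0   0   0   0   0   0   0   0   0   0   0   0   0   0   0   0
251   0   0   0   0   0   0   0   0   0   0   0   0   0   0   0   0   0   0   0   0   0   0   0   0
```

```bash
python3 -c "
from bench import workorder
print(workorder.sign_off())"
```

```text
the job is handed in; nothing more can be done
None
```

The job is handed in, verdict not returned: the brick came out on the tap, the empty canister lies flat about 37 mm from where it started, and in the last picture the brick sits in the wall's second course, in line with about 7–8 mm to its neighbour.

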